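# Put the gearbox's reverse selector back in neutral

## Task

The gearbox on the bench was left in reverse. Take the bent selector bar from its stand, reach with it over the near wall of the open case, feel for the reverse jaw (the one on the rail nearest that wall) and slide it fully home into neutral, level with its neighbour, then lean on it against its stop with about 7 N for half a second to be sure. Lay the bar back in its stand as it was; do it gently with the bar alone (25 N on either jaw or 30 N on the case would do damage), and leave the forward jaw and everything else on the bench where it is.

Things in the scene. Friction and masses are not known exactly. Their poses are not given: they have to be found in the camera images.
- case: Open gearbox case fixed on bearers, a light-alloy trough 170 mm in x by 280 in y, rim 190 mm above the bench; walls 8 mm (long ones), 12 mm (ends); a flange round the rim stands 12 mm out. Origin: centre of its underside, on the bench. Its -x side faces the robot; its +y end has the thin input shaft (to 225 mm from the centre), its -y end the round output flange (to 172 mm).
- case_wall (a point): Middle of the top edge of the near long wall (the case's -x side), the barrier to reach over: on the wall's middle plane, 81 mm from the case's centre, at the rim. Axes as the case. Behind this wall is the open well; nothing in it but the two jaws stands higher than 55 mm below the rim.
- rev_line (a point): Point on the axis of the reverse rail, a 14 mm round bar along the case's y just behind the near wall: 32 mm behind case_wall in x, 67 mm below the rim. Axes as the case. In neutral the jaw's centre stands abreast of it, give or take 20 mm along y: this differs from box to box and is not measured, so it must be felt (or seen). Now it stands 21 to 26 mm farther towards -y.
- rev_jaw (a joint): Reverse jaw: upright steel U on the rail, 24 mm in x, 32 in y (two 8 mm prongs, 16 mm gap), top 20 mm below the rim. Value: m from neutral; 0 = home on its solid, unyielding stop, 0.026 = in reverse. Goes home towards the case's +y. Drags 1.5 N; a detent half-way adds 2 to 3 N and leaves it up to 6 mm short of home if not pushed on.
- fwd_jaw (a joint): Forward jaw: the same U on a like rail 48 mm beyond the reverse rail (case +x). Value: m from neutral; it stands at 0 and is to stay. In neutral both jaws stand level along y. It slides easily, so keep off it.
- bar_grip (a point): Centre of the handle of the bent bar (loose, 0.13 to 0.2 kg, in its stand). Handle black, 100 mm long (x), 20 wide (y), 26 high (z). An 8 mm steel rod runs through it along x from 85 mm behind to 85 mm ahead of this point, where it bends square down (the bar's -z), its end 66 mm below this point. x points along the handle to the bend, z up as it lies.
- bar_tip (a point): Centre of the round end (4 mm radius) of the bar's bent-down leg: 85 mm ahead (x) of and 62 mm below (z) the handle's centre, in the bar's own axes; same axes as bar_grip.
- stand_rest (a point): Where the handle's centre lies with the bar in its stand, 90 mm up, midway between two fixed blue posts 132 mm apart along the stand's x, 36 mm wide, each with a V notch on top (prongs to 98 mm up) that takes the bare rod just beyond each end of the handle. x: from rear to front post; the leg hangs 19 mm in front of the front post. Base 190 x 70 x 6 mm.
- bin: Fixed grey fastener bin, 180 x 120 x 55 mm, at the side of the bench where the stand is not. Origin: centre of the underside.
- wrench: Loose open-ended spanner, 160 mm long, lying on the bench in front of the gearbox; a bystander. Origin: its middle, underside.
- bearing: Loose ball-bearing ring, 52 mm across and 15 mm high, lying flat; a bystander. Origin: centre of its underside.
- socket: Loose steel socket, 28 mm across and 38 mm high, standing; a bystander. Origin: centre of its underside.
- oil: Loose grey oil bottle, 72 mm across and 190 mm high, standing beyond the gearbox; a bystander. Origin: centre of its underside.
- cover: The gearbox's removed top cover, a light-alloy casting 105 x 190 x 68 mm lying loose beyond the gearbox; a bystander. Origin: centre of its underside.
- hammer: Loose hammer, 280 mm long, lying beside the gearbox; a bystander. Origin: its middle, underside.
- cup: Loose dark steel cup, 72 mm across and 80 mm high, standing beside the gearbox; a bystander. Origin: centre of its underside.
Not all that is in view belongs to the job. What is shaped like the part that bears bar_grip but red or turquoise is not meant.

How it is judged:
On the way, in this order (a step that is already met when the one before it is completed fails the run):
1. the bar is lifted out of its stand (z of bar_grip in the frame of stand_rest above 0.03 m), for 0.1 s.
2. the reverse jaw is fully home (within 1 mm) and the bar leans on it with at least 3.5 N for 0.4 s (value of joint rev_jaw below 0.001 m and contact force between bar and rev_jaw above 3.5 N), for 0.4 s.
At the end, for the whole second after the job is handed in: The reverse jaw stands in neutral within 1 mm of its stop, the forward jaw within 2 mm of neutral, and the bar lies released in both notches of its stand, the handle's centre within 12 mm of its resting place, leg hanging down (within 0.4 rad) in front of the front post (value of joint rev_jaw below 0.001 m and distance between bar_grip and stand_rest below 0.012 m and angle between bar_grip's own z axis and vertical below 0.4 rad and angle between the x axis of bar_grip and the x axis of stand_rest, either way round below 0.1 rad and x of bar_tip in the frame of stand_rest above 0.05 m and value of joint fwd_jaw below 0.002 m); the robot touches nothing.
It fails at once if either jaw is loaded with more than 25 N (contact force between bar and rev_jaw above 25 N or contact force between bar and fwd_jaw above 25 N).
It fails at once if the bar is forced against the case with more than 30 N (contact force between bar and case above 30 N).
It fails at once if the hand touches a jaw (contact force between any of the fingers, the arm and rev_jaw above 0.5 N or contact force between any of the fingers, the arm and fwd_jaw above 0.5 N).
It fails at once if the forward jaw is shifted more than 2 mm (value of joint fwd_jaw above 0.002 m).
It fails at once if a bystander is moved more than 20 mm (distance of any of wrench, bearing, socket, oil, cover, hammer, cup from where it was at the start of the episode above 0.02 m).
It also fails if it takes over 67 s, if anything falls off the work surface, if the arm or the gripper's body presses on something with over 40 N, if the wrist force passes 120 N, or if a joint passes its speed limit or range.

## Robot

A 6-joint arm with a two-finger parallel gripper is mounted at the origin on the work surface. World frame = base frame: x ahead of the robot, y to its left, z up, the work surface at z = 0. Lengths are in m, angles in rad, forces in N, time in s.
With the tool pointing down it reaches from about 0.35 to 0.925 m from the base axis. Payload 6.4 kg.
Tool frame: the origin (TCP) lies at the very end of the fingers, on their centre line; the grasp point (between the pads) lies 19 mm behind it; y points along the fingers, x is the direction in which the jaws open and shut, and the axes are right-handed (so a half turn about y gives the same grasp; the last joint's range is limited). The gripper opens to 94 mm and grips with 3 to 60 N. Pads are 16 mm wide; open, the fingers measure 119 mm over their backs; the gripper's body (75 mm by 177 mm) begins 78 mm behind the grasp point.
Start: joints at [1.154, 0.245, 1.558, -0, 1.339, -0.174], TCP at [0.156, 0.631, 0.205] pointing down, gripper open.
Joint ranges: [-3.13, 3.13], [-1.02, 2.26], [0.13, 2.54], [-0.95, 4.09], [0.21, 2.88], [-2.74, 2.74]. Speed limits (rad/s): [2.57, 2.57, 3.14, 3.14, 3.14, 3.14].

## Interface

Orientations are given as a unit quaternion [w, x, y, z].
In Python, from workcell import robot gives the robot as it stands.
- The arm moves only by the tool play_rows, never from a script. Its argument "plan" is one flat list of numbers, 7 for each row, row after row: the turn, a rotation vector about the world's x, y, z in rad, then the shift along the world's x, y, z in cm, then the finger opening in cm, from 0 to 9.4. In form: [ax, ay, az, dx, dy, dz, claw, ax, ay, az, dx, dy, dz, claw, ...]. A call has 1 to 12 rows; each row is the pose to reach, as a shift and turn from the pose measured when the call began; what a row does not reach only later rows make up. A row lasts 1/10 s, in which the tool goes at most 50 mm and 8.59 degrees, less where a joint would pass 70% of its speed; a pose out of reach is approached as far as the arm can. A call with a gripper value outside its range is refused whole. The fingers move at their own pace and stop on an object; "force" is the grip in N (left out, the last holds). Time passes only in rows, so rows that repeat a pose let the fingers close. It gives the time, the measured TCP pose, the force and the opening at its end, in the units of the state.
- robot.state(): the state, without advancing time (a new reading comes with each control period).
- robot.grab_frame(name): name is "scene" or "side" or "wrist"; returns a dict with "color" (480x640x3 uint8, blue, green, red), "intrinsics" (3x3 intrinsics, pixels), "R" (3x3) and "t" (3): a world point X has camera coordinates R X + t. Camera axes: x right, y down, z forward; pixel columns grow to the right and rows downward; lengths in m; the calibration is good to about 2 mm. A picture is of the moment at which its call begins. There is no depth.
- robot.sign_off(): hands the job in, once; it reports no verdict.
The state is a dict: "time_s": time; "qpos": joint angles; "dq": joint speeds; "tau": joint torques, N m; "eef_pos": TCP position; "tool_rot": TCP orientation; "wrist_force": force on the tool from outside, world axes, zero at the start; "torque": the same for the moment, N m; "grip_width": opening from 0.0 (shut) to 1.0 (fully open).
Only numpy, scipy, OpenCV 4.12 (cv2) and the standard library are available. Lean on these libraries where they do the work, as an engineer would, in place of code of your own. Each camera call takes 0.05 s, during which the arm holds its last target. There are 200 camera calls.

## Working session

There is one attempt and no reset: what is moved stays moved. The work goes in short steps, Python scripts to look and compute and a tool call to move; the robot and the scene stay as the last step left them, time stands still between calls to the robot, and variables do not carry over. Pictures are saved under pics/ and viewed, about 8 in all and at most 12, crops included, and the job is handed in when it is done.

Besides the shell and the picture viewer there is one more tool, called after "Emit:" as name(argument=value, ...) on one line, values as JSON. play_rows: Moves the arm, as the interface text tells. Its arguments: {"type":"object","properties":{"plan":{"type":"array"},"force":{"type":"number"}},"required":["plan"]}

```bash
mkdir -p pics
cat > h.py <<'E'
import numpy as np, cv2
from workcell import robot
def ray(f,u,v):
    K,R,t=f["intrinsics"],f["R"],f["t"]
    d=R.T@np.linalg.solve(K,[u,v,1.]); return -R.T@t,d
def onz(f,u,v,z):
    c,d=ray(f,u,v); return c+d*(z-c[2])/d[2]
def proj(f,X):
    p=f["intrinsics"]@(f["R"]@np.array(X)+f["t"]); return p[:2]/p[2]
def tri(obs):
    A=np.zeros((3,3));b=np.zeros(3)
    for f,u,v in obs:
        c,d=ray(f,u,v); d=d/np.linalg.norm(d); P=np.eye(3)-np.outer(d,d); A+=P;b+=P@c
    return np.linalg.solve(A,b)
def load(n):
    return np.load(f"pics/{n}.npy",allow_pickle=True).item()
def shoot(cam,n):
    f=robot.grab_frame(cam); np.save(f"pics/{n}.npy",f,allow_pickle=True); cv2.imwrite(f"pics/{n}.png",f["color"]); return f
E
python3 - <<'E'
from h import *
np.set_printoptions(precision=3,suppress=True)
for c in("scene","side","wrist"):
    f=shoot(c,c+"0"); print(c,-f["R"].T@f["t"],f["R"][2])
print(robot.state())
E
```

```text
scene [ 1.502 -0.289  1.334] [-0.645  0.134 -0.752]
side [-0.074 -0.691  1.005] [ 0.469  0.526 -0.71 ]
wrist [0.092 0.646 0.382] [ 0.224 -0.057 -0.973]
{'time_s': 0.15, 'qpos': array([ 1.154,  0.246,  1.559, -0.   ,  1.339, -0.174]), 'dq': array([ 0.001, -0.001, -0.005, -0.001, -0.001, -0.001]), 'tau': array([  0.002, -41.627, -31.498,   0.069,   0.032,  -0.   ]), 'eef_pos': array([0.156, 0.631, 0.205]), 'tool_rot': array([-0.557,  0.557,  0.435, -0.436]), 'wrist_force': array([ 0.407, -0.929, -0.193]), 'torque': array([ 0.029, -0.014,  0.037]), 'grip_width': 1.0020690820580513}
```

View pics/scene0.png

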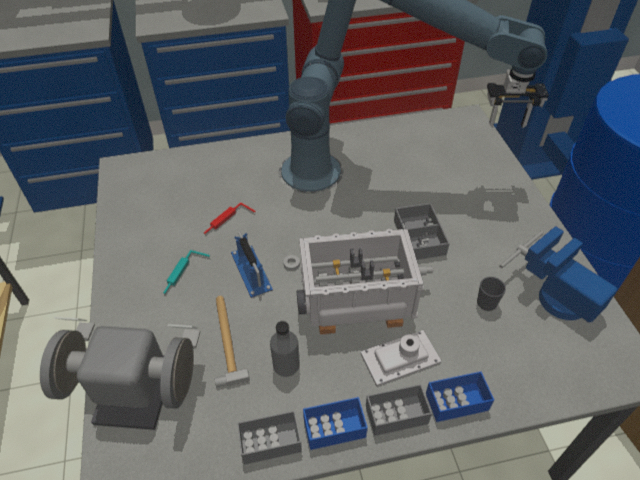

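View pics/side0.png

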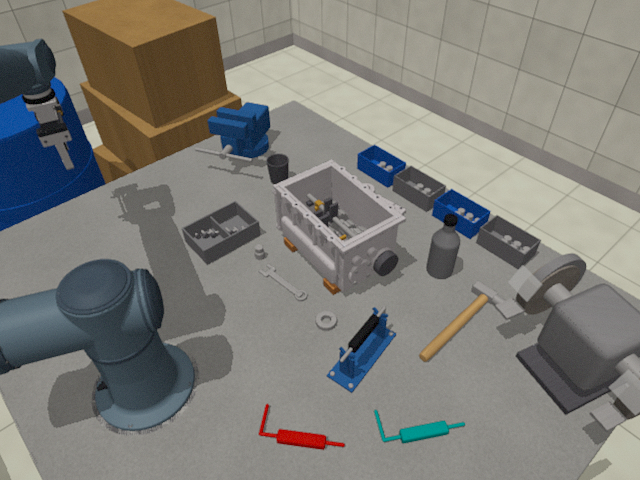

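Run:
```python
from h import *
a=load("scene0")["color"];b=load("side0")["color"]
def c(im,x,y,w,h): return cv2.resize(im[y:y+h,x:x+w],(400,300),interpolation=cv2.INTER_CUBIC)
o=np.vstack([np.hstack([c(a,205,225,100,75),c(b,310,295,100,75)]),np.hstack([c(a,290,225,152,114),c(b,265,155,152,114)])])
cv2.imwrite("pics/crop1.png",o)
```

```text
(no output)
```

View pics/crop1.png

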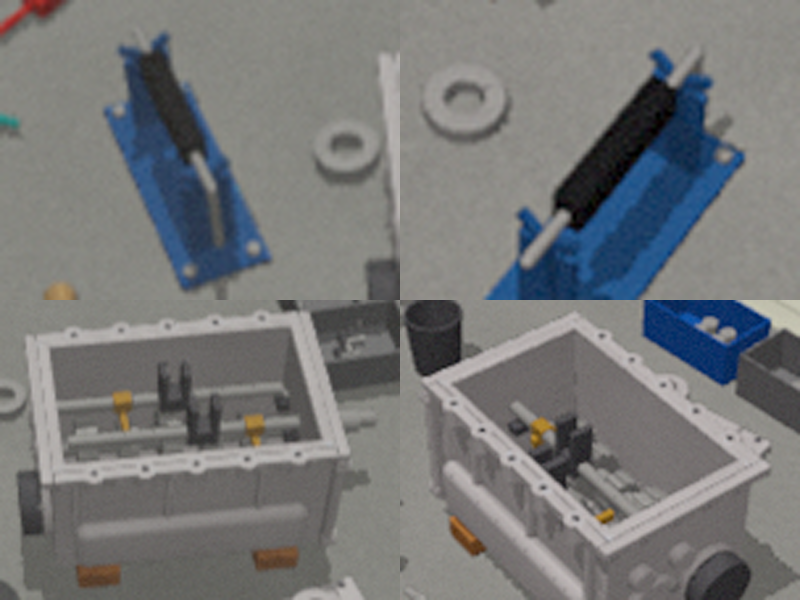

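Run:
```python
from h import *
np.set_printoptions(precision=3,suppress=True)
a=load("scene0");b=load("side0")
print("case rough",onz(a,360,255,.19), onz(b,340,215,.19))
C={}
for n,f,(x,y,w,h) in(("a",a,(232,228,40,50)),("b",b,(335,300,60,65))):
    im=f["color"][y:y+h,x:x+w].astype(int); m=(im.max(2)<55).astype(np.uint8)
    k,l,s,c=cv2.connectedComponentsWithStats(m); i=1+s[1:,4].argmax()
    p=np.argwhere(l==i)[:,::-1]+[x,y]; r=cv2.minAreaRect(p.astype(np.float32)); print(n,s[i],r)
    bp=cv2.boxPoints(r); bp=bp[np.argsort(bp[:,1])]; C[n]=[bp[:2].mean(0),bp[2:].mean(0),p.mean(0)]
lo=[tri([(a,*C["a"][i]),(b,*C["b"][1-i])]) for i in(0,1)]; print("ends",lo, "mid",tri([(a,*C["a"][2]),(b,*C["b"][2])]))
# rectified views of rim plane
def rect(f,z,x0,x1,y0,y1,s):
    W,H=int((y1-y0)/s),int((x1-x0)/s)
    src=np.float32([proj(f,(x,y,z)) for x,y in((x1,y1),(x1,y0),(x0,y0),(x0,y1))])
    dst=np.float32([(0,0),(W,0),(W,H),(0,H)])
    return cv2.warpPerspective(f["color"],cv2.getPerspectiveTransform(src,dst),(W,H),flags=cv2.INTER_CUBIC)
c=onz(a,360,255,.19); x0=round(c[0]-.15,2);y0=round(c[1]-.2,2)
o=np.hstack([rect(f,.19,x0,x0+.3,y0,y0+.4,.001) for f in(a,b)])
print("origin x1,y1 top-left",x0+.3,y0+.4); cv2.imwrite("pics/rect.png",o)
```

```text
case rough [0.577 0.019 0.19 ] [ 0.56  -0.036  0.19 ]
a [  8  10  16  28 176] ((247.30821228027344, 251.17807006835938), (28.22136116027832, 6.869128704071045), 65.55604553222656)
b [ 14  14  30  39 425] ((363.6229553222656, 332.8524475097656), (10.755097389221191, 42.764320373535156), 39.80556869506836)
ends [array([ 0.356, -0.284,  0.092]), array([ 0.462, -0.263,  0.092])] mid [ 0.408 -0.274  0.093]
origin x1,y1 top-left 0.73 0.22000000000000003
```

View pics/rect.png

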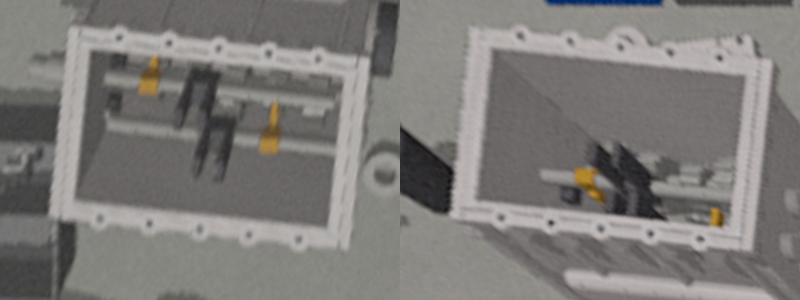

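```bash
cat >> h.py <<'E'
from scipy.spatial.transform import Rotation as Ro
def tool():
    s=robot.state(); q=np.array(s["tool_rot"]); R=Ro.from_quat(q[[1,2,3,0]]).as_matrix()
    return s["eef_pos"],R,s
E
python3 - <<'E'
from h import *
np.set_printoptions(precision=3,suppress=True)
p,R,s=tool(); print(R, "yaw tool x deg",np.degrees(np.arctan2(R[1,0],R[0,0])))
f=load("wrist0"); c=-f["R"].T@f["t"]; print("cam in tool",R.T@(c-p), "view dir tool",R.T@f["R"][2])
E
```

```text
[[ 0.24  -0.001 -0.971]
 [ 0.971 -0.001  0.24 ]
 [-0.001 -1.     0.   ]] yaw tool x deg 76.08971332354467
cam in tool [-0.    -0.178  0.066] view dir tool [ 0.     0.973 -0.232]
```

Emit:
play_rows(plan=[0,0,0.14,5,-2,5,9.4,0,0,0.28,24,-43,10,9.4,0,0,0.44,24,-43,10,9.4,0,0,0.44,24,-43,10,9.4,0,0,0.44,24,-43,10,9.4,0,0,0.44,24,-43,10,9.4,0,0,0.44,24,-43,10,9.4,0,0,0.44,24,-43,10,9.4,0,0,0.44,24,-43,10,9.4,0,0,0.44,24,-43,10,9.4,0,0,0.44,24,-43,10,9.4,0,0,0.44,24,-43,10,9.4], force=50)

```text
time_s: 1.35
eef_pos: [0.3971, 0.1986, 0.3049]
tool_rot: [0.449, -0.45, -0.546, 0.546]
wrist_force: [-0.3, -1.0, 0.6]
grip_width: 0.996
```

Emit:
play_rows(plan=[0,0,0,0.5,-47,0,9.4,0,0,0,0.5,-47,0,9.4,0,0,0,0.5,-47,0,9.4,0,0,0,0.5,-47,0,9.4,0,0,0,0.5,-47,0,9.4,0,0,0,0.5,-47,0,9.4,0,0,0,0.5,-47,-5,9.4,0,0,0,0.5,-47,-5,9.4,0,0,0,0.5,-47,-5,9.4,0,0,0,0.5,-47,-5,9.4,0,0,0,0.5,-47,-5,9.4,0,0,0,0.5,-47,-5,9.4])

```text
time_s: 2.55
eef_pos: [0.4024, -0.2703, 0.2543]
tool_rot: [-0.45, 0.449, 0.546, -0.546]
wrist_force: [-0.6, 0.8, -0.3]
grip_width: 1.005
```

Run:
```python
from h import *
np.set_printoptions(precision=3,suppress=True)
p,R,s=tool(); print(p,"yaw",np.degrees(np.arctan2(R[1,0],R[0,0])),s["qpos"])
f=shoot("wrist","wrist1")
print([proj(f,x) for x in((.356,-.284,.09),(.462,-.263,.09))])
im=f["color"].astype(int); m=((im.max(2)<55)).astype(np.uint8)
k,l,st,c=cv2.connectedComponentsWithStats(m)
for i in range(1,k):
    if st[i,4]>1500:
        q=np.argwhere(l==i)[:,::-1].astype(np.float32); r=cv2.minAreaRect(q); print(st[i],r)
```

```text
[ 0.402 -0.27   0.254] yaw 101.05552687557001 [-0.826 -0.194  1.916  0.     1.42  -2.59 ]
[array([316.844, 161.7  ]), array([317.647, 291.136])]
[ 305  168   26  123 2975] ((317.5, 229.0), (122.0, 25.0), 90.0)
[    0   276   640   204 17490] ((319.5, 377.5), (203.0, 639.0), 90.0)
[  402   276   238   183 10886] ((526.72412109375, 374.0757751464844), (249.38711547851562, 155.60513305664062), 11.203434944152832)
```

View pics/wrist1.png

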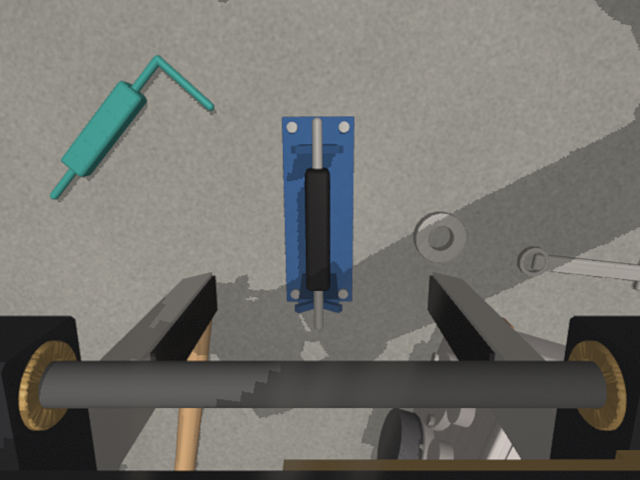

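Emit:
play_rows(plan=[0,0,0,2.1,0.1,-4,9.4,0,0,0,2.1,0.1,-8,9.4,0,0,0,2.1,0.1,-12,9.4,0,0,0,2.1,0.1,-15,9.4,0,0,0,2.1,0.1,-17,9.4,0,0,0,2.1,0.1,-18.3,9.4,0,0,0,2.1,0.1,-18.3,5,0,0,0,2.1,0.1,-18.3,3,0,0,0,2.1,0.1,-18.3,2.5,0,0,0,2.1,0.1,-18.3,1.5,0,0,0,2.1,0.1,-18.3,1.0,0,0,0,2.1,0.1,-18.3,1.0], force=50)

```text
time_s: 3.8
eef_pos: [0.4237, -0.2693, 0.0723]
tool_rot: [0.449, -0.45, -0.546, 0.546]
wrist_force: [0.1, -1.0, -0.3]
grip_width: 0.526
```

Emit:
play_rows(plan=[0,0,0,0,0,0,1.0,0,0,0,0,0,0,1.0,0,0,0,0,0,0,1.0,0,0,0,0,0,0,1.0,0,0,0,0,0,0,1.0,0,0,0,0,0,0,1.0,0,0,0,0,0,0,1.0,0,0,0,0,0,0,1.0], force=50)

```text
time_s: 4.6
eef_pos: [0.4239, -0.2696, 0.0724]
tool_rot: [0.448, -0.45, -0.546, 0.546]
wrist_force: [-0.2, -1.8, -0.7]
grip_width: 0.212
```

Emit:
play_rows(plan=[0,0,0,0,0,2,1.0,0,0,0,0,0,5,1.0,0,0,0,0,0,9,1.0,0,0,0,0,0,13,1.0,0,0,0,0,0,16.5,1.0,0,0,0,0,0,19,1.0,0,0,-0.1,1.5,4,19,1.0,0,0,-0.2,3,8,19,1.0,0,0,-0.29,3.7,12,19,1.0,0,0,-0.29,3.7,16,19,1.0,0,0,-0.29,3.7,18,19,1.0,0,0,-0.29,3.7,19,19,1.0])

```text
time_s: 5.8
eef_pos: [0.4603, -0.0774, 0.2617]
tool_rot: [-0.523, 0.523, 0.476, -0.476]
wrist_force: [-0.4, -0.6, -2.1]
grip_width: 0.206
```

Emit:
play_rows(plan=[0,0,0,0,3,0,1.0,0,0,0,0,6,0,1.0,0,0,0,0,6.8,0,1.0,0,0,0,0,6.8,0,1.0,0,0,0,0,6.8,0,1.0])

```text
time_s: 6.3
eef_pos: [0.4603, -0.0103, 0.2616]
tool_rot: [-0.523, 0.523, 0.475, -0.476]
wrist_force: [-0.7, -0.5, -1.7]
grip_width: 0.211
```

Run:
```python
from h import *
np.set_printoptions(precision=3,suppress=True)
p,R,s=tool(); print(p,"yaw",np.degrees(np.arctan2(R[1,0],R[0,0])),s["qpos"],s["wrist_force"])
a=shoot("scene","scene2"); b=shoot("side","side2")
by=R[:,0]; bx=np.array([by[1],-by[0],0]); 
L=p+.073*bx+[0,0,-.044]; print("pred tip",L,proj(a,L),proj(b,L))
T=p+.073*bx+[0,0,.0176]; print("bend",T,proj(a,T),proj(b,T))
def c(f,x): 
    u,v=proj(f,x).astype(int); print(u-50,v-50); return cv2.resize(f["color"][v-50:v+50,u-50:u+50],(400,400),interpolation=cv2.INTER_CUBIC)
cv2.imwrite("pics/crop2.png",np.hstack([c(a,L),c(b,L)]))
```

```text
[ 0.46  -0.01   0.262] yaw 84.58579060484051 [-0.268 -0.263  1.96  -0.002  1.445 -1.745] [-0.675 -0.474 -1.707]
pred tip [ 0.533 -0.017  0.218] [343.044 238.511] [326.37  207.729]
bend [ 0.533 -0.017  0.279] [343.622 222.671] [326.18  187.634]
293 188
276 157
```

View pics/crop2.png

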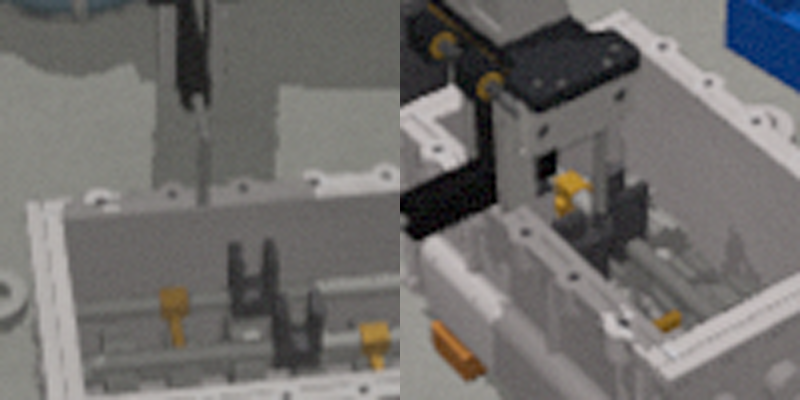

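Run:
```python
from h import *
np.set_printoptions(precision=4,suppress=True)
a=load("scene2"); C=np.array([.592,.0105]); ex=np.array([.995,-.0998]); ey=np.array([.0998,.995])
for n,u,v,z in(("rev left edge",350,248.7,.17),("rev right",363,248,.17),("fwd left",293+271/4,188+298/4,.17),("fwd right",293+325/4,188+292/4,.17),("tip",344,238.8,.2135)):
    P=onz(a,u,v,z); d=P[:2]-C; print(n,P,"case",d@ex,d@ey)
```

```text
rev left edge [0.5326 0.0038 0.17  ] case -0.05848145594081676 -0.012576757472730266
rev right [0.5381 0.0394 0.17  ] case -0.05655682532509377 0.02334477667890502
fwd left [0.5867 0.0197 0.17  ] case -0.0062041249369285635 0.008586669904728776
fwd right [0.5897 0.0566 0.17  ] case -0.006874976213695392 0.04560503654118199
tip [ 0.531  -0.014   0.2135] case -0.058259298984399 -0.030430954795195805
```

Emit:
play_rows(plan=[0,0,0,0.5,0,0,1.0,0,0,0,0.5,0,-2,1.0,0,0,0,0.5,0,-4,1.0,0,0,0,0.5,0,-5.5,1.0,0,0,0,0.5,0,-6.6,1.0,0,0,0,0.5,0,-6.6,1.0,0,0,0,0.5,0,-6.6,1.0])

```text
time_s: 7.1
eef_pos: [0.4657, -0.0109, 0.1961]
tool_rot: [-0.523, 0.524, 0.475, -0.476]
wrist_force: [-0.1, -1.1, -1.7]
grip_width: 0.209
```

Emit:
play_rows(plan=[0,0,0,0.03,0.3,0,1.0,0,0,0,0.06,0.6,0,1.0,0,0,0,0.09,0.9,0,1.0,0,0,0,0.12,1.2,0,1.0,0,0,0,0.14,1.4,0,1.0,0,0,0,0.16,1.6,0,1.0])

```text
time_s: 7.7
eef_pos: [0.4673, 0.0051, 0.1962]
tool_rot: [-0.523, 0.524, 0.475, -0.476]
wrist_force: [-0.3, -1.8, -0.3]
grip_width: 0.208
```

Run:
```python
from h import *
import time
for i in range(3): print(robot.state()["wrist_force"])
shoot("scene","scene3"); b=shoot("side","side3")
for i in range(2): print(robot.state()["wrist_force"])
a=load("scene3")["color"]
cv2.imwrite("pics/crop3.png",cv2.resize(a[200:290,300:420],(800,600),interpolation=cv2.INTER_CUBIC))
```

```text
[-0.31452153 -1.83130799 -0.30062846]
[-0.31452153 -1.83130799 -0.30062846]
[-0.31452153 -1.83130799 -0.30062846]
[ 0.31876827 -1.23116125 -0.58377692]
[ 0.31876827 -1.23116125 -0.58377692]
```

View pics/crop3.png

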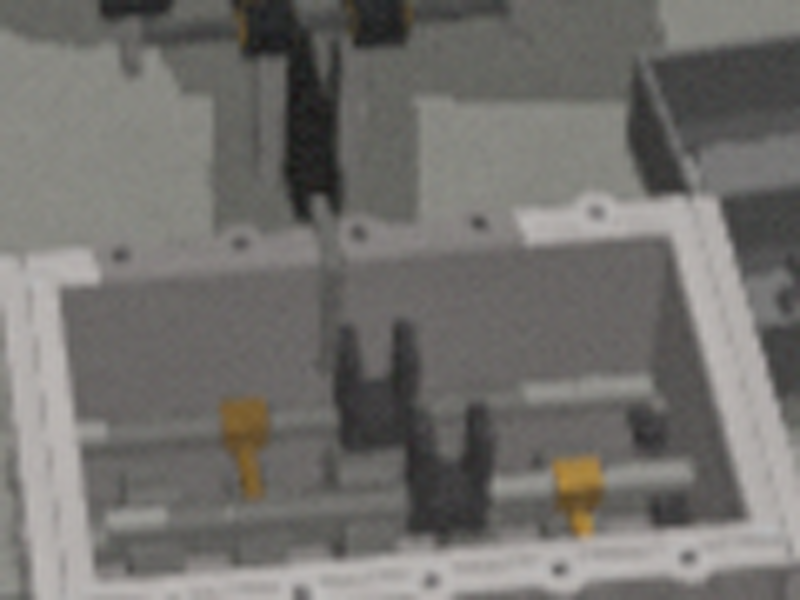

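Emit:
play_rows(plan=[0,0,0,0.02,0.15,0,1.0,0,0,0,0.03,0.3,0,1.0,0,0,0,0.045,0.45,0,1.0,0,0,0,0.06,0.6,0,1.0,0,0,0,0.075,0.75,0,1.0,0,0,0,0.09,0.9,0,1.0,0,0,0,0.105,1.05,0,1.0,0,0,0,0.12,1.2,0,1.0,0,0,0,0.135,1.35,0,1.0,0,0,0,0.15,1.5,0,1.0,0,0,0,0.165,1.65,0,1.0])

```text
time_s: 8.9
eef_pos: [0.4691, 0.0221, 0.1961]
tool_rot: [-0.523, 0.524, 0.475, -0.476]
wrist_force: [0.1, -1.7, -2.1]
grip_width: 0.216
```

Emit:
play_rows(plan=[0,0,0,0.01,0.1,0,1.0,0,0,0,0.02,0.2,0,1.0,0,0,0,0.02,0.2,0,1.0])

```text
time_s: 9.2
eef_pos: [0.4693, 0.0244, 0.1961]
tool_rot: [-0.523, 0.523, 0.476, -0.476]
wrist_force: [0.2, -0.5, -1.8]
grip_width: 0.209
```

Emit:
play_rows(plan=[0,0,0,0.01,0.1,0,1.0,0,0,0,0.01,0.1,0,1.0])

```text
time_s: 9.4
eef_pos: [0.4694, 0.0256, 0.1961]
tool_rot: [-0.523, 0.523, 0.476, -0.476]
wrist_force: [0.6, -0.9, -2.7]
grip_width: 0.209
```

Emit:
play_rows(plan=[0,0,0,0.01,0.05,0,1.0,0,0,0,0.01,0.1,0,1.0])

```text
time_s: 9.6
eef_pos: [0.4696, 0.0266, 0.1962]
tool_rot: [-0.523, 0.523, 0.476, -0.476]
wrist_force: [-0.3, -1.9, -1.3]
grip_width: 0.211
```

Emit:
play_rows(plan=[0,0,0,0.01,0.05,0,1.0,0,0,0,0.01,0.1,0,1.0])

```text
time_s: 9.8
eef_pos: [0.4697, 0.0276, 0.1962]
tool_rot: [-0.523, 0.523, 0.476, -0.476]
wrist_force: [0.0, -1.3, -0.8]
grip_width: 0.211
```

Emit:
play_rows(plan=[0,0,0,0.01,0.05,0,1.0,0,0,0,0.01,0.1,0,1.0])

```text
time_s: 10.0
eef_pos: [0.4697, 0.0281, 0.1961]
tool_rot: [-0.523, 0.524, 0.475, -0.476]
wrist_force: [-0.9, -5.2, -0.6]
grip_width: 0.206
```

Emit:
play_rows(plan=[0,0,0,0,0.07,0,1.0,0,0,0,0,0.08,0,1.0])

```text
time_s: 10.2
eef_pos: [0.4697, 0.0283, 0.1962]
tool_rot: [-0.522, 0.524, 0.475, -0.476]
wrist_force: [-0.8, -4.9, -1.3]
grip_width: 0.21
```

Emit:
play_rows(plan=[0,0,0,0,0.1,0,1.0,0,0,0,0,0.12,0,1.0])

```text
time_s: 10.4
eef_pos: [0.4698, 0.0286, 0.1962]
tool_rot: [-0.522, 0.525, 0.474, -0.477]
wrist_force: [0.2, -6.7, -1.2]
grip_width: 0.207
```

Emit:
play_rows(plan=[0,0,0,0,0.13,0,1.0,0,0,0,0,0.15,0,1.0])

```text
time_s: 10.6
eef_pos: [0.4698, 0.029, 0.1962]
tool_rot: [-0.521, 0.526, 0.473, -0.477]
wrist_force: [-0.6, -8.2, -2.0]
grip_width: 0.211
```

Emit:
play_rows(plan=[0,0,0,0,0.11,0,1.0,0,0,0,0,0.11,0,1.0,0,0,0,0,0.11,0,1.0,0,0,0,0,0.11,0,1.0])

```text
time_s: 11.0
eef_pos: [0.4698, 0.029, 0.1962]
tool_rot: [-0.521, 0.527, 0.472, -0.478]
wrist_force: [0.3, -6.1, -2.1]
grip_width: 0.21
```

Emit:
play_rows(plan=[0,0,0,0,0.11,0,1.0,0,0,0,0,0.11,0,1.0,0,0,0,0,0.11,0,1.0,0,0,0,0,0.11,0,1.0])

```text
time_s: 11.4
eef_pos: [0.4698, 0.0291, 0.1962]
tool_rot: [-0.521, 0.527, 0.471, -0.478]
wrist_force: [-1.1, -6.7, -1.7]
grip_width: 0.21
```

Run:
```python
from h import *
a=shoot("scene","scene4")["color"]; print(robot.state()["wrist_force"])
cv2.imwrite("pics/crop4.png",cv2.resize(a[200:290,300:420],(800,600),interpolation=cv2.INTER_CUBIC))
```

```text
[-0.60922414 -6.79366466 -1.70370417]
```

View pics/crop4.png

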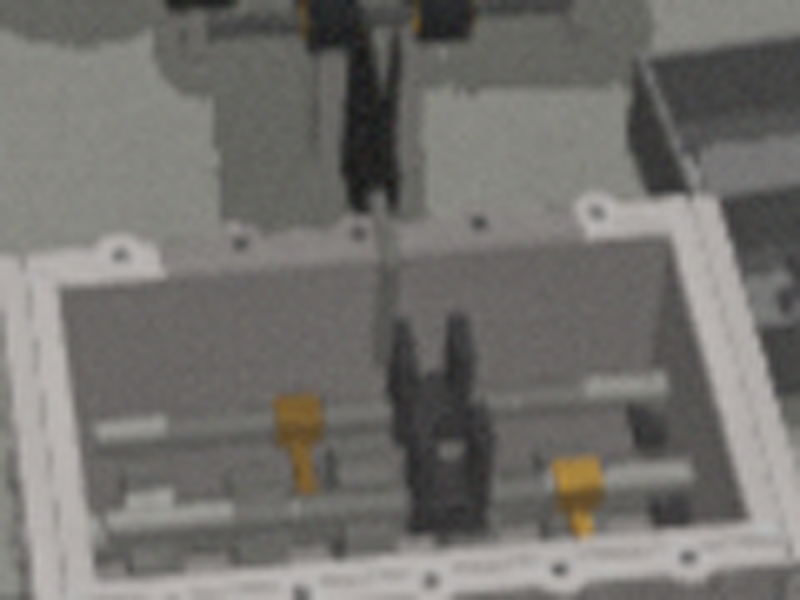

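Emit:
play_rows(plan=[0,0,0,0,0.13,0,1.0,0,0,0,0,0.14,0,1.0,0,0,0,0,0.14,0,1.0,0,0,0,0,0.14,0,1.0,0,0,0,0,0.14,0,1.0,0,0,0,0,0.14,0,1.0])

```text
time_s: 12.05
eef_pos: [0.4698, 0.0293, 0.1962]
tool_rot: [-0.52, 0.528, 0.471, -0.479]
wrist_force: [-0.5, -7.5, -1.2]
grip_width: 0.207
```

Emit:
play_rows(plan=[0,0,0,-0.05,-0.5,0,1.0,0,0,0,-0.15,-1.5,0,1.0,0,0,0,-0.2,-2,0,1.0,0,0,0,-0.2,-2,3,1.0,0,0,0,-0.2,-2,6.5,1.0,0,0,0,-0.2,-2,8,1.0,0,0,0,-0.5,-5,8,1.0,0,0,0,-0.5,-8,8,1.0,0,0,0,-0.5,-8,8,1.0])

```text
time_s: 12.95
eef_pos: [0.4645, -0.0528, 0.2756]
tool_rot: [-0.521, 0.529, 0.469, -0.478]
wrist_force: [-0.2, -0.0, -1.4]
grip_width: 0.208
```

Run:
```python
from h import *
np.set_printoptions(precision=4,suppress=True)
p,R,s=tool(); print(p,R,s["wrist_force"],s["qpos"])
q=np.array([.448,-.45,-.546,.546]); G=Ro.from_quat(q[[1,2,3,0]]).as_matrix()
print("turn to grasp",Ro.from_matrix(G@R.T).as_rotvec(),"shift",(np.array([.4239,-.2696,.0724])-p)*100)
f=shoot("scene","scene5"); b=shoot("side","side5")
by=R[:,0]; bx=np.array([by[1],-by[0],0]); L=p+.073*bx+[0,0,-.044]
def c(f,x): 
    u,v=proj(f,x).astype(int); print(proj(f,x),u-50,v-50); return cv2.resize(f["color"][v-50:v+50,u-50:u+50],(400,400),interpolation=cv2.INTER_CUBIC)
cv2.imwrite("pics/crop5.png",np.hstack([c(f,L),c(b,L)]))
```

```text
[ 0.4645 -0.0528  0.2756] [[ 0.1026 -0.0011 -0.9947]
 [ 0.9946 -0.0162  0.1026]
 [-0.0163 -0.9999 -0.0005]] [-0.1929 -0.0252 -1.3724] [-0.3467 -0.2538  1.9275 -0.0158  1.4635 -1.8131]
turn to grasp [ 0.0142 -0.0006  0.2971] shift [ -4.0639 -21.6833 -20.3211]
[327.7969 238.8101] 277 188
[339.9967 211.2475] 289 161
```

View pics/crop5.png

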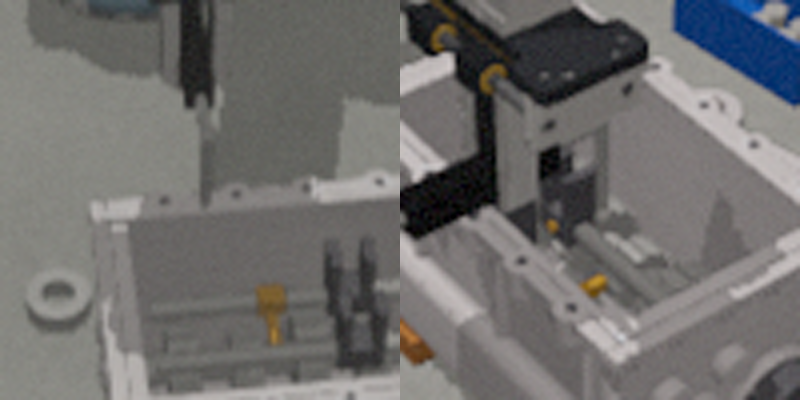

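Emit:
play_rows(plan=[0.005,0,0.1,-1,-4,0,1.0,0.01,0,0.2,-2,-8.5,0,1.0,0.014,0,0.297,-3,-13,0,1.0,0.014,0,0.297,-4.06,-17.5,0,1.0,0.014,0,0.297,-4.06,-20.5,0,1.0,0.014,0,0.297,-4.06,-21.7,-3,1.0,0.014,0,0.297,-4.06,-21.7,-7,1.0,0.014,0,0.297,-4.06,-21.7,-11,1.0,0.014,0,0.297,-4.06,-21.7,-14,1.0,0.014,0,0.297,-4.06,-21.7,-14.3,1.0,0.014,0,0.297,-4.06,-21.7,-14.3,1.0])

```text
time_s: 14.15
eef_pos: [0.4241, -0.2669, 0.1323]
tool_rot: [-0.448, 0.448, 0.547, -0.547]
wrist_force: [0.2, -0.6, -1.4]
grip_width: 0.21
```

Run:
```python
from h import *
np.set_printoptions(precision=4,suppress=True)
p,R,s=tool(); print(p,s["wrist_force"])
q=np.array([.448,-.45,-.546,.546]); G=Ro.from_quat(q[[1,2,3,0]]).as_matrix()
print("turn to grasp",Ro.from_matrix(G@R.T).as_rotvec(),"shift",(np.array([.4239,-.2696,.0724])-p)*100)
a=shoot("scene","scene6");b=shoot("side","side6");w=shoot("wrist","wrist6")
def c(f,x,y): return cv2.resize(f["color"][y:y+75,x:x+100],(400,300),interpolation=cv2.INTER_CUBIC)
cv2.imwrite("pics/crop6.png",np.vstack([np.hstack([c(a,205,215),c(b,310,285)]),np.hstack([cv2.resize(w["color"],(400,300)),np.zeros((300,400,3),np.uint8)])]))
```

```text
[ 0.4241 -0.2669  0.1323] [ 0.1634 -0.5712 -1.3648]
turn to grasp [-0.0019 -0.002  -0.0029] shift [-0.0157 -0.2667 -5.9903]
```

View pics/crop6.png

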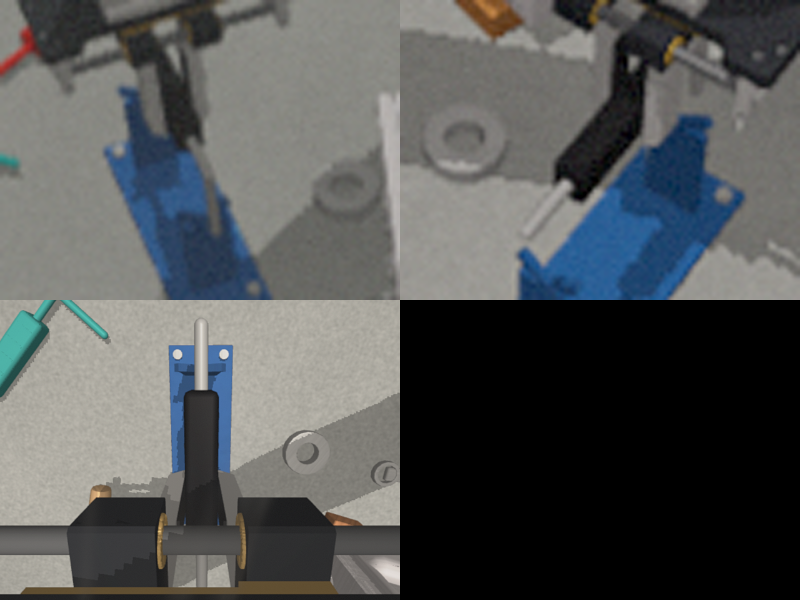

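Emit:
play_rows(plan=[0,0,0,0,-0.27,0,1.0,0,0,0,0,-0.27,-1.5,1.0,0,0,0,0,-0.27,-3,1.0,0,0,0,0,-0.27,-4,1.0,0,0,0,0,-0.27,-4.6,1.0,0,0,0,0,-0.27,-4.6,1.0])

```text
time_s: 14.9
eef_pos: [0.4251, -0.2712, 0.0885]
tool_rot: [0.447, -0.45, -0.547, 0.547]
wrist_force: [-0.0, -0.6, -1.1]
grip_width: 0.208
```

Emit:
play_rows(plan=[0,0,0,-0.1,0.15,0,1.0,0,0,0,-0.1,0.15,-0.5,1.0,0,0,0,-0.1,0.15,-1.0,1.0,0,0,0,-0.1,0.15,-1.3,1.0,0,0,0,-0.1,0.15,-1.55,1.0,0,0,0,-0.1,0.15,-1.55,1.0,0,0,0,-0.1,0.15,-1.55,1.0])

```text
time_s: 15.6
eef_pos: [0.4241, -0.2697, 0.073]
tool_rot: [0.447, -0.45, -0.547, 0.547]
wrist_force: [0.1, 0.1, -2.0]
grip_width: 0.209
```

Emit:
play_rows(plan=[0,0,0,0,0,-0.05,1.0,0,0,0,0,0,-0.05,2.4,0,0,0,0,0,-0.05,3,0,0,0,0,0,-0.05,6,0,0,0,0,0,-0.05,6,0,0,0,0,0,-0.05,6,0,0,0,0,0,-0.05,6,0,0,0,0,0,-0.05,6])

```text
time_s: 16.4
eef_pos: [0.4241, -0.2697, 0.0725]
tool_rot: [0.447, -0.45, -0.547, 0.547]
wrist_force: [-0.6, -0.3, 0.1]
grip_width: 0.631
```

Emit:
play_rows(plan=[0,0,0,0,0,2,6,0,0,0,0,0,5,6,0,0,0,0,0,9,6,0,0,0,0,0,13,6,0,0,0,0,0,17,6,0,0,0,-3,0,18,6,0,0,0,-3,0,18,6,0,0,0,-3,0,18,6])

```text
time_s: 17.2
eef_pos: [0.394, -0.2697, 0.2524]
tool_rot: [0.447, -0.451, -0.546, 0.547]
wrist_force: [0.1, 0.3, -0.3]
grip_width: 0.641
```

Run:
```python
from h import *
np.set_printoptions(precision=4,suppress=True)
p,R,s=tool(); print(p,s["wrist_force"],s["grip_width"])
a=shoot("scene","scene7");b=shoot("side","side7");w=shoot("wrist","wrist7")
b0=load("side0")
def c(f,x,y): return cv2.resize(f["color"][y:y+75,x:x+100],(400,300),interpolation=cv2.INTER_CUBIC)
d=cv2.resize(a["color"][200:290,300:420],(400,300),interpolation=cv2.INTER_CUBIC)
cv2.imwrite("pics/crop7.png",np.vstack([np.hstack([c(b0,310,295),c(b,310,295)]),np.hstack([cv2.resize(w["color"],(400,300)),d])]))
im=w["color"];
```

```text
[ 0.394  -0.2697  0.2524] [ 0.0603  0.2634 -0.2657] 0.6414209961389236
```

View pics/crop7.png

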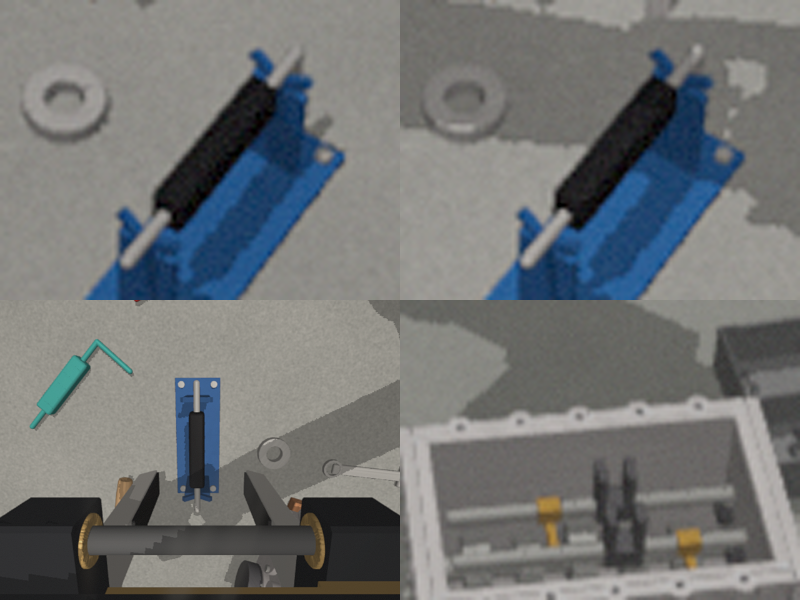

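The bar is lying in both notches just as it was at the start, and the jaws stand level. I'm handing the job in.

```bash
python3 -c "
from workcell import robot
print(robot.sign_off())"
```

```text
the job is handed in; nothing more can be done
None
```

The reverse jaw is in neutral against its stop, the bar is back in its stand, and I've handed the job in at about 17 s of robot time. No verdict came back.

- **Push:** I reached over the near wall with the bar and slid the jaw about 23 mm towards +y until it met solid resistance. I then leaned on it at roughly 6–7 N for well over half a second (wrist reading about −6 to −8 N, with about −1 N of that being sensor offset).
- **Jaw check:** In the last scene picture the reverse jaw looks level with the forward jaw, but the picture only resolves about 2–3 mm. That it is within 1 mm of home rests on the stiff stop I felt, not on a direct measurement.
- **Bar check:** The last side picture shows the handle and rod in both notches, matching the first picture. The gripper is open and lifted about 18 cm clear, and the wrist force was near zero.
- **Everything else:** In the camera views I checked, the forward jaw and the bearing looked where they started. I did not measure the other loose items (oil bottle, cover, hammer, cup, socket and spanner) after the start, but nothing was moved near them.

No check failed. The one small disagreement was the measured position drifting up to 3 mm before I set the bar down, and I corrected that first.

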